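# Thread the lift spring onto the spring rod of a screen hinge clamp

## Task

Put the compression spring, bent-in tail end down, over the upright rod of the hinge clamp and work it down until its lower end sits fully home on the round flange at the rod's foot, then let go. The tail snags on the two slotted brass collars of the rod: twist the spring under a light push (about 3 to 5 N) until it drops through each slot, without twisting on hard once the tail is in a slot, and never squash its coils nearly shut. Leave the ink tin, sanding block, tape roll and cutters where they are.

Things in the scene. Friction and masses are not known exactly. Their poses are not given: they have to be found in the camera images.
- spring_mid (a point): Loose steel compression spring standing upright, 34.5 mm outside and 27 mm inside diameter, 3.5 mm wire, 80 mm long, 95 to 170 g. Point on its axis half-way up (40 mm from either end when free), moving with the top. z: up the axis; -x: the way the bent-in tail points, marked by a yellow line down the top coils. The coils compress by at most 15 mm, 0.8 N per mm, then are rigid.
- spring_grip (a point): Where to take the spring: on its axis, 28 mm above spring_mid and 12 mm below its top. The top 24 mm are close-wound and rigid; grip across the 34.5 mm diameter from above, in any direction. Same axes as spring_mid.
- spring_foot (a point): Centre of the spring's lower end face, on the axis. It moves with the lower end, so it nears spring_mid when the spring is compressed. Same axes as spring_mid; the lower end turns with the top. At the very bottom the wire's tail, 3.5 mm thick, is bent inward along -x and reaches to 8.5 mm from the axis.
- rod_seat (a point): Centre of the flat top of the round steel flange (42 mm diameter, 18 mm above the bench) at the foot of the upright steel rod, on the rod's axis, z up. Axes are those of the grey base plate. The rod is 13 mm in diameter and ends, tapered, 66 mm above this point.
- rod_tip (a point): Top of the rod, on its axis, 66 mm above rod_seat; axes are the base plate's. Two brass collars, 24 mm diameter, 5 mm thick, are clamped on the rod: top face of the upper 13 mm (give or take 6 mm) below this point, of the lower 43 mm (give or take 8 mm) below it. Each has one slot about 7 mm wide that the spring's tail can pass; between and below them the tail turns freely.
- clamp_base: Hinge clamp fixed to the bench: grey base plate 130 mm (x) by 100 mm (y), 12 mm thick, low hinge lug (26 mm) at its +x end; flange, rod, collars. Origin at the middle of the underside, 18 mm below rod_seat. The upper collar's slot points along -x within 0.35 rad; the lower slot is 0.7 to 1.0 rad further counterclockwise, seen from above. Exact slot angles and heights are not measured.
- ink_tin: Red ink tin, 70 mm diameter, 48 mm high, loose; origin at the centre of its underside. To be left alone.
- sanding_block: Wooden sanding block 60 x 90 x 45 mm, loose; origin at the centre of its underside. To be left alone.
- tape_roll: Roll of blue tape lying flat, 106 mm diameter, 38 mm high, loose; origin at the centre of its underside. To be left alone.
- cutters: Side cutters with orange handles, 60 x 150 x 15 mm, loose, lying flat; origin at the centre of the underside. To be left alone.
There are look-alikes about, which are no part of the job. Several things have the shape of the clamp_base; the one meant has the colours described above.

How it is judged:
On the way:
1. the spring's lower end is on the rod with its tail through the upper collar's slot, and not yet at the flange (z of spring_foot in the frame of rod_seat between 0.01 and 0.04 m and horizontal distance between spring_foot and rod_seat below 0.005 m), for 0.1 s.
At the end, for the whole second after the job is handed in: The spring stands free on the rod with its lower end on the flange (within 3 mm in height, 5 mm sideways of the rod axis), upright within 0.12 rad, not left compressed (its middle more than 34 mm above the flange), released and at rest (z of spring_foot in the frame of rod_seat between -0.003 and 0.003 m and horizontal distance between spring_foot and rod_seat below 0.005 m and angle between spring_mid's own z axis and vertical below 0.12 rad and z of spring_mid in the frame of rod_seat above 0.034 m and linear speed of spring below 0.02 m/s); the robot touches nothing.
It fails at once if the spring is forced: it presses on the clamp (collars, rod or flange), downward or sideways, with more than 15 N (contact force between spring and clamp_base above 15 N).
It fails at once if the coils are squashed nearly shut (the spring shortened by more than 12.5 mm of its 15 mm) (distance between spring_mid and spring_foot below 0.0275 m).
It fails at once if the ink tin, sanding block, tape roll or cutters are moved more than 15 mm (distance of any of ink_tin, sanding_block, tape_roll, cutters from where it was at the start of the episode above 0.015 m).
It also fails if it takes over 61 s, if anything falls off the work surface, if the arm or the gripper's body presses on something with over 40 N, if the wrist force passes 120 N, or if a joint passes its speed limit or range.

## Robot

A 6-joint arm with a two-finger parallel gripper is mounted at the origin on a cart in front of the work surface, level with it; the furniture and walls round the work are solid. World frame = base frame: x ahead of the robot, y to its left, z up, the work surface at z = 0. Lengths are in m, angles in rad, forces in N, time in s.
With the tool pointing down it reaches from about 0.35 to 0.85 m from the base axis. Payload 8.1 kg.
Tool frame: the origin (TCP) lies at the centre of the arm's flange, where the gripper is bolted on; the fingertips stand 186 mm ahead of it and the grasp point (between the pads) lies 167 mm ahead of it; z points along the fingers, y is the line along which they close (so a half turn about z gives the same grasp; the last joint's range is limited). The gripper opens to 93 mm and grips with 3 to 60 N. Pads are 15 mm wide; open, the fingers measure 128 mm over their backs; the gripper's body (75 mm by 188 mm) begins 65 mm behind the grasp point.
Start: joints at [1.169, 0.13, 1.488, -0, 1.523, -0.085], TCP at [0.187, 0.57, 0.405] pointing down, gripper open.
Joint ranges: [-2.96, 2.96], [-0.89, 2.26], [0.02, 2.5], [-1.34, 4.48], [0, 2.73], [-2.66, 2.66]. Speed limits (rad/s): [2.39, 2.39, 2.79, 3.14, 3.14, 3.14].

## Interface

Orientations are given as a rotation vector (axis times angle).
In Python, from plant import read_state, read_camera, camera_params, robot gives the robot as it stands.
- The arm moves only by the tool carry_out, never from a script. Its argument "targets" is a list of rows, each an object of numbers: "hand": the opening in per cent of the stroke, from 0 (shut) to 100 (fully open); "x", "y", "z": the shift along the tool's x, y, z in m; "ax", "ay", "az": the turn, a rotation vector about the tool's x, y, z in rad. In form: [{"hand": .., "x": .., "y": .., "z": .., "ax": .., "ay": .., "az": ..}, ...]. A call has 1 to 8 rows; each row is the pose to reach, as a shift and turn from the pose commanded when the call began, along the tool's axes at that moment; what a row does not reach only later rows make up. A row lasts 1/8 s, in which the tool goes at most 62.5 mm and 10.7 degrees, less where a joint would pass 70% of its speed; a pose out of reach is approached as far as the arm can. A call with a gripper value outside its range is refused whole. The fingers move at their own pace and stop on an object; "newtons" is the grip in N (left out, the last holds). Time passes only in rows, so rows that repeat a pose let the fingers close. It gives the time, the measured TCP pose, the force, the opening and the grip force at its end, in the units of the state.
- read_state(): the state, without advancing time (a new reading comes with each control period).
- read_camera(name): name is "side" or "top" or "wrist"; returns (picture, depth): 400x640x3 uint8, blue, green, red; 400x640 float32, m along the optical axis (not along the pixel's ray), 0 where there is no reading.
- camera_params(name): a dict with "fx", "fy", "cx", "cy" (pixels), "position" and "rotation" of the camera in the world. Camera axes: x right, y up, looking along -z (the intrinsics and any distortion apply to the point x, -y, -z); pixel columns grow to the right and rows downward; lengths in m; the calibration is good to about 2 mm. A picture is of the moment at which its call begins: read the wrist's pose just before it. camera_params takes no time and is no camera call; for the wrist camera it gives the pose at the moment of the call.
- robot.close_job(): hands the job in; it is judged then, once.
The state is a dict: "t": time; "q": joint angles; "dq": joint speeds; "joint_torque": joint torques, N m; "tool_pos": TCP position; "orientation": TCP orientation; "force": force on the tool from outside, world axes, zero at the start; "wrist_torque": the same for the moment, N m; "opening": finger opening in m; "gripper_force": force on a finger pad.
Only numpy, scipy, OpenCV 4.12 (cv2) and the standard library are available. Lean on these libraries where they do the work, as an engineer would, in place of code of your own. Each camera call takes 0.05 s, during which the arm holds its last target. There are 200 camera calls.

## Working session

There is one attempt and no reset: what is moved stays moved. The work goes in short steps, Python scripts to look and compute and a tool call to move; the robot and the scene stay as the last step left them, time stands still between calls to the robot, and variables do not carry over. Pictures are saved under pics/ and viewed, at most 10 in all, crops included, and the job is handed in when it is done.

Besides the shell and the picture viewer there is one more tool, called after "Emit:" in YAML: its name, and indented under it one key for each argument. carry_out: Moves the arm, as the interface text tells. Its arguments: {"type":"object","properties":{"targets":{"type":"array","items":{"type":"object","properties":{"hand":{"type":"number"},"x":{"type":"number"},"y":{"type":"number"},"z":{"type":"number"},"ax":{"type":"number"},"ay":{"type":"number"},"az":{"type":"number"}}}},"newtons":{"type":"number"}},"required":["targets"]}

```bash
mkdir -p pics; cat > h.py <<'E'
import numpy as np, cv2
from plant import read_state, read_camera, camera_params, robot
def grab(n):
    p=camera_params(n); im,d=read_camera(n); return im,d,p
def pts(d,p):
    v,u=np.mgrid[0:400,0:640]
    c=np.stack([(u-p["cx"])/p["fx"]*d,-(v-p["cy"])/p["fy"]*d,-d],-1)
    return c@np.array(p["rotation"]).reshape(3,3).T+np.array(p["position"])
E
python3 - <<'E'
from h import *
s=read_state();print({k:np.round(v,3) for k,v in s.items()})
for n in("top","side","wrist"):
    im,d,p=grab(n); np.savez("%s0.npz"%n,im=im,d=d,P=pts(d,p)); cv2.imwrite("pics/%s0.png"%n,im); print(n,{k:np.round(v,3).tolist() if not isinstance(v,str) else v for k,v in p.items()})
E
```

```text
{'t': np.float64(0.0), 'q': array([ 1.169,  0.131,  1.489, -0.   ,  1.523, -0.085]), 'dq': array([ 0.001,  0.   , -0.001,  0.001,  0.001,  0.   ]), 'joint_torque': array([ 2.0000e-03, -5.5985e+01, -4.9176e+01,  7.7000e-02,  3.5000e-02,
       -0.0000e+00]), 'tool_pos': array([0.187, 0.57 , 0.404]), 'orientation': array([-4.950e-01, -3.102e+00,  3.000e-03]), 'force': array([-0.39 ,  0.392,  1.038]), 'wrist_torque': array([-0.005,  0.006, -0.015]), 'gripper_force': np.float64(0.0), 'opening': np.float64(0.093)}Traceback (most recent call last):
  File "<stdin>", line 4, in <module>
  File "h.py", line 8, in pts
    return c@np.array(p["rotation"]).reshape(3,3).T+np.array(p["position"])
             ~~~~~~~~~~~~~~~~~~~~~~~~~~~~~~~^^^^^
ValueError: cannot reshape array of size 3 into shape (3,3)
```

Rotation is a rotation vector; fix.

```bash
sed -i 's/np.array(p\["rotation"\]).reshape(3,3).T/cv2.Rodrigues(np.array(p["rotation"],float))[0].T/' h.py
python3 - <<'E'
from h import *
for n in("top","side","wrist"):
    im,d,p=grab(n); np.savez("%s0.npz"%n,im=im,d=d,P=pts(d,p)); cv2.imwrite("pics/%s0.png"%n,im); print(n,{k:np.round(v,3).tolist() for k,v in p.items()})
E
```

```text
top {'fx': 392.083, 'fy': 392.083, 'cx': 322.104, 'cy': 194.317, 'position': [0.364, 0.002, 1.249], 'rotation': [0.157, -0.167, -1.629]}
side {'fx': 371.892, 'fy': 371.892, 'cx': 316.957, 'cy': 203.181, 'position': [0.027, -0.882, 0.557], 'rotation': [1.108, -0.345, -0.529]}
wrist {'fx': 282.308, 'fy': 282.308, 'cx': 318.266, 'cy': 196.823, 'position': [0.116, 0.593, 0.383], 'rotation': [-0.234, -0.168, 1.246]}
```

View pics/top0.png

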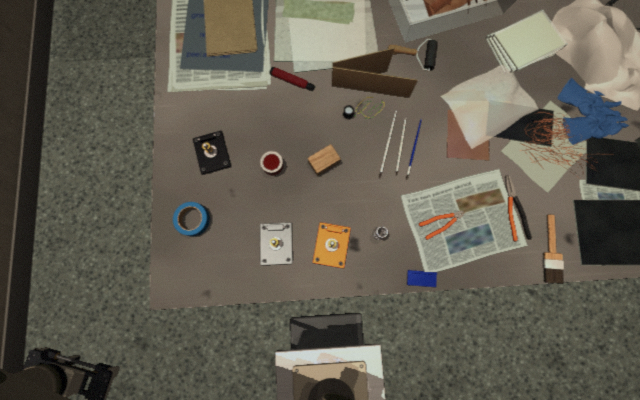

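View pics/side0.png

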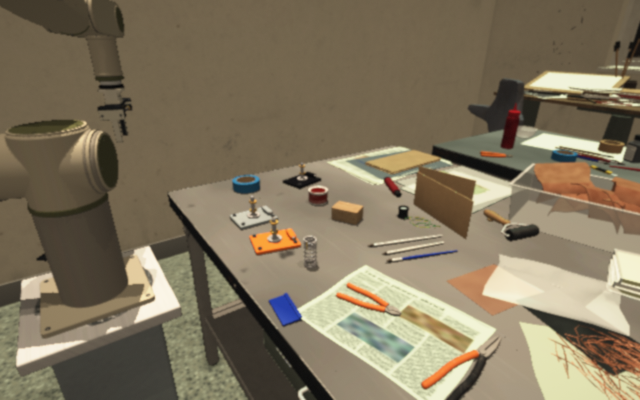

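The top view shows the grey clamp at (276,243), the orange look-alike at (332,244) and the spring at (382,233).

```bash
python3 - <<'E'
from h import *
z=np.load("top0.npz");im,d,P=z["im"],z["d"],z["P"]
def blk(u0,u1,v0,v1,zl,zh):
    Q=P[v0:v1,u0:u1].reshape(-1,3);Q=Q[(Q[:,2]>zl)&(Q[:,2]<zh)];print(len(Q),Q.mean(0).round(4),Q.min(0).round(3),Q.max(0).round(3))
blk(365,400,215,252,0.068,0.1)
blk(262,292,224,262,0.06,0.1)
blk(255,297,218,270,0.006,0.03)
m=(P[...,2]>0.006)&(P[...,2]<0.016);sub=np.zeros((400,640),np.uint8);sub[215:272,254:298]=m[215:272,254:298]
print(cv2.minAreaRect(P[sub>0][:,:2].astype(np.float32)))
Q=P[215:272,254:298].reshape(-1,3);Q=Q[(Q[:,2]>0.02)&(Q[:,2]<.032)];print("lug+flange",Q.round(3)[::8].tolist())
f=lambda a,s:cv2.resize(a,None,fx=s,fy=s,interpolation=cv2.INTER_CUBIC)
s=np.load("side0.npz")["im"]
A=np.hstack([f(im[218:268,250:300],8),f(im[213:253,362:402],10)])
cv2.imwrite("pics/a.png",A)
E
```

```text
44 [ 0.481  -0.1847  0.0773] [ 0.465 -0.201  0.072] [ 0.498 -0.169  0.082]
47 [0.4731 0.1395 0.0714] [0.463 0.128 0.062] [0.484 0.152 0.087]
1249 [0.471  0.1392 0.0139] [0.394 0.08  0.006] [0.556 0.207 0.03 ]
((0.47363266348838806, 0.1460157036781311), (0.17226064205169678, 0.12253515422344208), 5.354808330535889)
lug+flange [[0.531, 0.127, 0.027], [0.529, 0.149, 0.025], [0.527, 0.124, 0.027], [0.526, 0.155, 0.027], [0.525, 0.127, 0.024], [0.525, 0.168, 0.021], [0.522, 0.14, 0.024], [0.52, 0.114, 0.028], [0.52, 0.152, 0.025], [0.518, 0.127, 0.025], [0.517, 0.153, 0.023], [0.515, 0.128, 0.025], [0.514, 0.153, 0.024], [0.475, 0.127, 0.021], [0.463, 0.136, 0.022], [0.424, 0.104, 0.021]]
```

View pics/a.png

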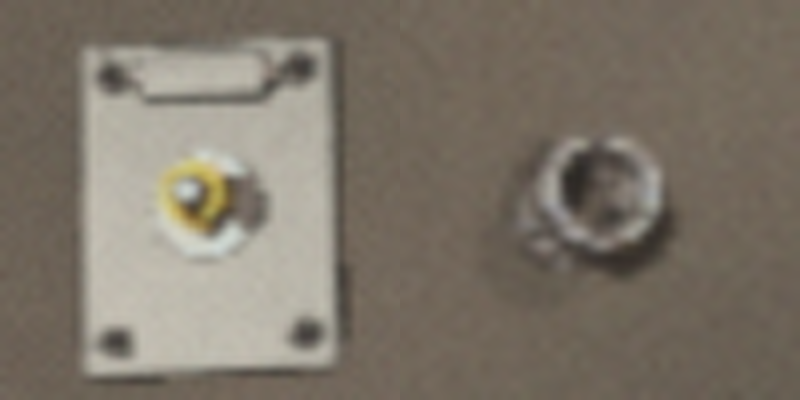

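The crop shows the clamp square to the view, with its lug toward +x and its flange around (205,205). The spring mouth is at about (605,195), too blurry to make out the yellow line. I'll use the wrist camera for a closer look.

```bash
cat >> h.py <<'E'
Rv=lambda r:cv2.Rodrigues(np.array(r,float))[0]
def plan(pos,yangle):
    """shift/turn in tool axes to bring TCP to pos, tool down, tool y at yangle"""
    s=read_state();R=Rv(s["orientation"]);t=np.array(s["tool_pos"])
    y=np.array([np.cos(yangle),np.sin(yangle),0]);z=np.array([0,0,-1.]);G=np.stack([np.cross(y,z),y,z],1)
    print("t",round(s["t"],2),"shift",(R.T@(np.array(pos)-t)).round(4),"turn",cv2.Rodrigues(R.T@G)[0].ravel().round(4),"q1 there",round(np.arctan2(pos[1],pos[0]),3),"q6",round(np.arctan2(pos[1],pos[0])-yangle,3))
E
python3 - <<'E'
from h import *
s=read_state();R=Rv(s["orientation"]);p=camera_params("wrist")
print((R.T@(np.array(p["position"])-s["tool_pos"])).round(4));print((R.T@Rv(p["rotation"])).round(3))
plan([0.39,0.14,0.33],0.29)
plan([0.40,0.12,0.33],0.29)
E
```

```text
[ 0.0745 -0.0002  0.0207]
[[ 0.     0.964  0.266]
 [ 1.    -0.    -0.   ]
 [-0.     0.266 -0.964]]
t 0.2 shift [-0.327  -0.3452  0.0745] turn [-1.20e-03  5.00e-04  9.64e-01] q1 there 0.345 q6 0.055
t 0.2 shift [-0.3427 -0.3611  0.0745] turn [-1.20e-03  5.00e-04  9.64e-01] q1 there 0.291 q6 0.001
```

```bash
python3 - <<'E'
from h import *
plan([0.465,0.14,0.29],1.5708)
E
```

```text
t 0.2 shift [-0.3983 -0.3218  0.1144] turn [-1.200e-03 -3.000e-04 -3.168e-01] q1 there 0.292 q6 -1.278
```

Emit:
carry_out:
  targets:
    - {"hand": 100, "x": -0.048, "y": -0.039, "z": 0, "az": -0.04}
    - {"hand": 100, "x": -0.096, "y": -0.077, "z": 0.02, "az": -0.08}
    - {"hand": 100, "x": -0.144, "y": -0.116, "z": 0.04, "az": -0.12}
    - {"hand": 100, "x": -0.192, "y": -0.155, "z": 0.06, "az": -0.16}
    - {"hand": 100, "x": -0.24, "y": -0.194, "z": 0.07, "az": -0.2}
    - {"hand": 100, "x": -0.288, "y": -0.233, "z": 0.08, "az": -0.24}
    - {"hand": 100, "x": -0.336, "y": -0.271, "z": 0.09, "az": -0.28}
    - {"hand": 100, "x": -0.37, "y": -0.3, "z": 0.1, "az": -0.317}

```text
schema error: expected keys hand, x, y, z, ax, ay, az
```

Emit:
carry_out:
  targets:
    - {"hand": 100, "x": -0.028, "y": -0.022, "z": 0.014}
    - {"hand": 100, "x": -0.028, "y": -0.022, "z": 0.014}
    - {"hand": 100, "x": -0.028, "y": -0.022, "z": 0.014}

```text
schema error: expected keys hand, x, y, z, ax, ay, az
```

```bash
python3 - <<'E'
from h import *
s=read_state();print(s["t"],np.round(s["tool_pos"],4),np.round(s["orientation"],4),np.round(s["q"],3))
im,d,p=grab("wrist");np.savez("w1.npz",im=im,d=d,P=pts(d,p));cv2.imwrite("pics/w1.png",im)
E
```

```text
0.2 [0.1869 0.57   0.4041] [-4.955e-01 -3.102e+00  1.900e-03] [ 1.169  0.131  1.489  0.     1.523 -0.085]
```

View pics/w1.png

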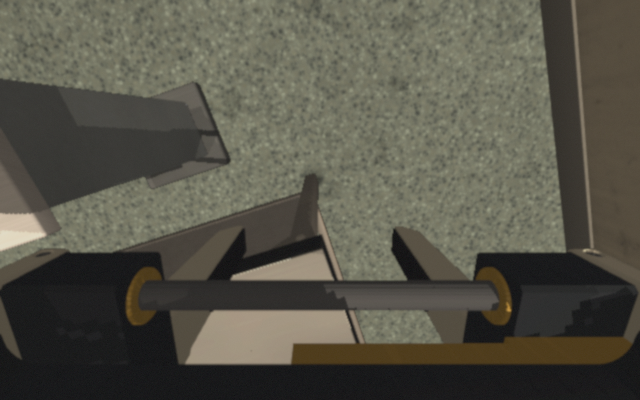

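Nothing moved, because every key must be given. The view shows the gripper body fills the picture below row 250, so I'll place the TCP beyond the rod.

Emit:
carry_out:
  targets:
    - {"hand": 100, "x": -0.048, "y": -0.041, "z": 0, "ax": 0, "ay": 0, "az": -0.04}
    - {"hand": 100, "x": -0.096, "y": -0.082, "z": 0.02, "ax": 0, "ay": 0, "az": -0.08}
    - {"hand": 100, "x": -0.143, "y": -0.122, "z": 0.04, "ax": 0, "ay": 0, "az": -0.12}
    - {"hand": 100, "x": -0.19, "y": -0.163, "z": 0.055, "ax": 0, "ay": 0, "az": -0.16}
    - {"hand": 100, "x": -0.238, "y": -0.204, "z": 0.07, "ax": 0, "ay": 0, "az": -0.2}
    - {"hand": 100, "x": -0.286, "y": -0.245, "z": 0.08, "ax": 0, "ay": 0, "az": -0.24}
    - {"hand": 100, "x": -0.334, "y": -0.285, "z": 0.09, "ax": 0, "ay": 0, "az": -0.28}
    - {"hand": 100, "x": -0.38, "y": -0.325, "z": 0.1, "ax": 0, "ay": 0, "az": -0.317}

```text
t: 1.25
tool_pos: [0.4413, 0.1514, 0.3067]
orientation: [-0.002, 3.141, 0.001]
force: [1.0, 0.3, 0.1]
opening: 0.0929
gripper_force: 0.0
```

```bash
python3 - <<'E'
from h import *
plan([0.505,0.14,0.29],1.5708)
E
```

```text
t 1.25 shift [-0.0637 -0.0115  0.0167] turn [0.0004 0.001  0.0015] q1 there 0.27 q6 -1.3
```

Emit:
carry_out:
  targets:
    - {"hand": 100, "x": -0.055, "y": -0.008, "z": 0.014, "ax": 0, "ay": 0, "az": 0}
    - {"hand": 100, "x": -0.055, "y": -0.008, "z": 0.014, "ax": 0, "ay": 0, "az": 0}
    - {"hand": 100, "x": -0.055, "y": -0.008, "z": 0.014, "ax": 0, "ay": 0, "az": 0}

```text
t: 1.62
tool_pos: [0.4953, 0.1452, 0.2923]
orientation: [-0.0, -3.14, 0.0]
force: [0.5, 0.2, 0.1]
opening: 0.0931
gripper_force: 0.0
```

```bash
python3 - <<'E'
from h import *
s=read_state();print(s["t"],np.round(s["tool_pos"],4),np.round(s["orientation"],4),np.round(s["q"],3))
im,d,p=grab("wrist");P=pts(d,p);np.savez("w1.npz",im=im,d=d,P=P)
c=cv2.resize(im[100:260,210:430],None,fx=3.6,fy=3.6,interpolation=cv2.INTER_CUBIC);cv2.imwrite("pics/w1b.png",c)
E
```

```text
1.625 [0.4953 0.1452 0.2923] [-3.0000e-04 -3.1402e+00  1.0000e-04] [ 0.186 -0.012  1.846  0.     1.309 -1.385]
```

View pics/w1b.png

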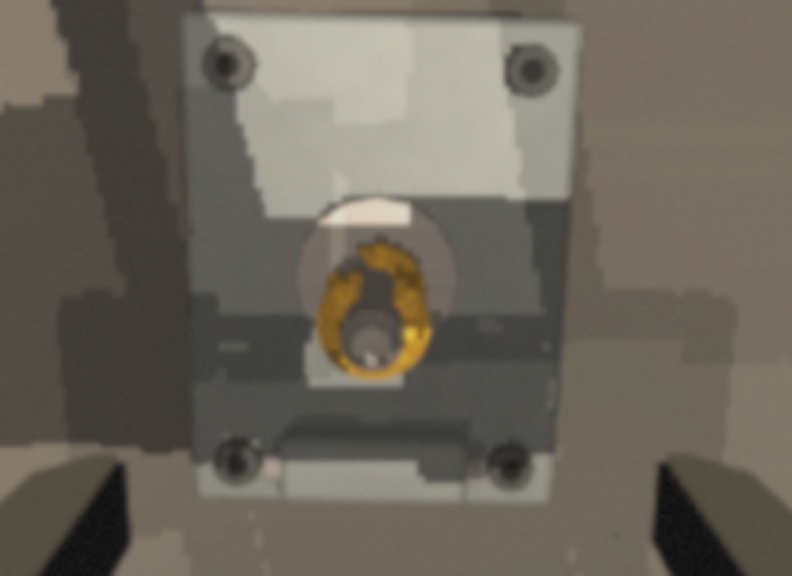

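The crop shows the plate corners at (183,15), (580,20), (198,498) and (549,498). The flange is centred at x≈377 and the rod tip is near (372,348). The upper slot is at (378,280), pointing −x, and the lower notch is near (350,262), toward −y.

```bash
cat >> h.py <<'E'
def ray(u,v,p,z):
    r=Rv(p["rotation"])@np.array([(u-p["cx"])/p["fx"],-(v-p["cy"])/p["fy"],-1]);o=np.array(p["position"]);return o+r*(z-o[2])/r[2]
E
python3 - <<'E'
from h import *
p=camera_params("wrist");z=np.load("w1.npz");P=z["P"];im=z["im"]
C=lambda x,y,h:ray(210+(x+.5)/3.6-.5,100+(y+.5)/3.6-.5,p,h)
for c in[(183,15),(580,20),(549,498),(198,498)]:print("corner",C(*c,.012).round(4))
print("flange",[C(*c,.018).round(4).tolist() for c in[(297,270),(457,270),(377,197)]])
S=P[100:260,210:430];h=cv2.cvtColor(im[100:260,210:430],cv2.COLOR_BGR2HSV)
g=(h[...,1]>120)&(h[...,2]>60)&(h[...,0]<35)
Z=S[...,2]
print(np.histogram(Z[g],bins=np.arange(.02,.1,.004)))
t=Z>.055
for lo,hi in((.078,.1),(.062,.078),(.03,.055)):
    m=(Z>lo)&(Z<hi)&(abs(S[...,0]-.473)<.03)&(abs(S[...,1]-.14)<.03);Q=S[m];print(lo,len(Q),Q.mean(0).round(4),Q.min(0).round(4),Q.max(0).round(4)) if len(Q) else 0
    if lo<.07:
        a=m&g;print(cv2.minEnclosingCircle(S[a][:,:2].astype(np.float32)))
# map of z in mm around rod
print((Z[60:108:2,84:124:2]*1000).astype(int))
print(g[60:108:2,84:124:2].astype(int))
E
```

```text
corner [0.408 0.095 0.012]
corner [0.4091 0.1918 0.012 ]
corner [0.5351 0.1895 0.012 ]
corner [0.5352 0.0923 0.012 ]
flange [[0.4699, 0.1218, 0.018], [0.4698, 0.1625, 0.018], [0.4514, 0.1422, 0.018]]
(array([  0,   0,   2, 100,   9,   0,   1,   0,   1,   0,  21, 362,   3,
         0,   5,   1,   0,   0,   0]), array([0.02 , 0.024, 0.028, 0.032, 0.036, 0.04 , 0.044, 0.048, 0.052,
       0.056, 0.06 , 0.064, 0.068, 0.072, 0.076, 0.08 , 0.084, 0.088,
       0.092, 0.096]))
0.078 238 [0.4708 0.1418 0.0817] [0.4652 0.1359 0.0783] [0.4777 0.1479 0.0849]
0.062 462 [0.4707 0.1417 0.0662] [0.4609 0.13   0.0621] [0.4834 0.1534 0.0779]
((0.4718722105026245, 0.14173588156700134), 0.012179337441921234)
0.03 171 [0.4646 0.1442 0.0373] [0.4597 0.1303 0.0309] [0.4708 0.1528 0.0543]
((0.47034353017807007, 0.14155495166778564), 0.01132773607969284)
[[ 11  11   9  17  16  17  17  17  17  17  17  16  18  17  16  16  17  17
   14  10]
 [ 10  11  17  17  16  16  16  16  16  17  16  17  17  15  17  17  17  17
   16  10]
 [ 11  16  18  17  16  17  17  17  17  18  17  16  17  18  17  16  17  16
   16  15]
 [
[... 2116 characters left out ...]
 1 0 0 0 0]
 [0 0 0 0 1 1 0 1 1 0 0 0 0 1 1 1 1 0 0 0]
 [0 0 0 0 1 1 1 1 1 0 0 0 0 1 1 1 1 0 0 0]
 [0 0 0 0 1 1 1 1 0 0 0 0 0 1 1 1 1 0 0 0]
 [0 0 0 1 1 1 1 1 0 0 0 0 0 1 1 1 1 0 0 0]
 [0 0 0 1 1 1 1 0 0 0 0 0 0 1 1 1 1 0 0 0]
 [0 0 0 1 1 1 1 0 0 0 0 0 0 0 1 1 1 1 0 0]
 [0 0 1 1 1 1 0 0 0 0 0 0 0 0 1 1 1 1 0 0]
 [0 0 1 1 1 1 0 0 0 0 0 0 0 0 1 1 1 1 0 0]
 [0 0 0 1 1 1 0 0 0 0 0 0 0 0 1 1 1 1 0 0]
 [0 0 0 1 1 1 0 0 0 0 0 0 0 0 1 1 1 1 0 0]
 [0 0 0 1 1 1 0 0 0 0 0 0 0 0 1 1 1 1 0 0]
 [0 0 0 0 1 1 0 0 0 0 0 0 0 0 1 1 1 0 0 0]
 [0 0 0 0 0 1 1 0 0 0 0 0 0 1 1 1 0 0 0 0]
 [0 0 0 0 0 0 1 1 1 0 0 0 1 1 1 0 0 0 0 0]
 [0 0 0 0 0 0 0 0 1 1 1 1 0 0 0 0 0 0 0 0]
 [0 0 0 0 0 0 0 0 0 0 0 0 0 0 0 0 0 0 0 0]]
```

```bash
python3 - <<'E'
from h import *
p=camera_params("wrist");z=np.load("w1.npz");im=z["im"]
h=cv2.cvtColor(im,cv2.COLOR_BGR2HSV)
c=np.array([.4719,.1419])
R=Rv(p["rotation"]);o=np.array(p["position"])
for H in(.065,.0345):
  for r in(.0085,.0095,.0105,.0115):
    s=""
    for a in np.radians(np.arange(-60,111,6)):
        th=np.pi-.02+a; X=np.array([*(c+r*np.array([np.cos(th),np.sin(th)])),H])
        q=R.T@(X-o);u=p["cx"]-p["fx"]*q[0]/q[2];v=p["cy"]+p["fy"]*q[1]/q[2]
        k=h[int(round(v)),int(round(u))];zz=z["P"][int(round(v)),int(round(u)),2]
        s+="%3d"%(zz*1000)+("g " if k[1]>120 else ". ")
    print(H,r,s)
E
```

```text
0.065 0.0085  65g  64g  65g  64g  64g  53g  52.  53.  52.  53.  52.  52.  52.  53.  64g  65g  65g  65g  65g  64g  66g  64g  66g  65g  64g  66g  65g  65g  65g 
0.065 0.0095  64g  65g  65g  66g  63g  65g  43.  46.  46.  49.  48.  47.  47.  64g  65g  65g  65g  65g  64g  65g 271g  64g  65g  65g  64g  65g  65g  65g  65g 
0.065 0.0105  64g  65g  64g  64g  64g  64g  41.  40.  43.  45.  39.  44.  44.  65g  65g  62g  65g  65g  66g  64g  66g  65g  65g  65g  64g  64g  66g  65g  64g 
0.065 0.0115  65g  65g  65g  60g  65g  62g  63g  35g  37g  36g  36g  35.  29.  62g  18.  16.  66g  65g  65g  64g  65.  66.  64g  64.  66g  65g  64g  65.  65g 
0.0345 0.0085  61g  33g  35g  35g  34g  34g  34g  34g  34g  34g  34g  34g  34g  34g  22.  16.  18.  17.  17.  16.  62.  62.  66g  65g  65g  66g  64g  64g  66g 
0.0345 0.0095  34g  35g  33g  34g  34g  35g  35g  34g  34g  34g  34g  34g  34g  35g  17.  16.  17.  17.  17.  16.  32.  61g  61g  65g  65g  66g  65g  64g  64g 
0.0345 0.0105  35g  34g  34g  33g  36g  35g  35g  34g  35g  35g  36g  34g  34g  35g  16.  17.  16.  18.  18.  17.  31.  36g  34g  61g  65g  64g  64g 271g  64g 
0.0345 0.0115  34.  35g  35g  35g  33g  34.  34g  35g  34g  33g  35.  18.  34g  31.  17.  17.  18.  16.  16.  17.  17.  32.  33.  31g  61g  18.  66g  65g  64g
```

Rod axis is (0.472, 0.142). The upper collar top is at z≈0.065 with its slot at π−0.125. The lower collar top is at z≈0.0345 with its slot at about π+0.70. Now the spring.

```bash
python3 - <<'E'
from h import *
for n,(u0,u1,v0,v1) in dict(side=(298,324,230,272),top=(365,400,215,252)).items():
    im=np.load(n+"0.npz")["im"][v0:v1,u0:u1].astype(int);y=(im[...,1]+im[...,2])//2-im[...,0]
    i=np.argsort(y.ravel())[-6:];print(n,[(u0+k%y.shape[1],v0+k//y.shape[1],y.ravel()[k]) for k in i],np.median(y))
plan([0.521,-0.185,0.29],1.5708)
E
```

```text
side [(np.int64(299), np.int64(242), np.int64(118)), (np.int64(299), np.int64(244), np.int64(127)), (np.int64(299), np.int64(243), np.int64(133)), (np.int64(298), np.int64(242), np.int64(135)), (np.int64(298), np.int64(244), np.int64(135)), (np.int64(298), np.int64(243), np.int64(143))] 29.0
top [(np.int64(396), np.int64(219), np.int64(21)), (np.int64(394), np.int64(226), np.int64(21)), (np.int64(388), np.int64(226), np.int64(21)), (np.int64(367), np.int64(223), np.int64(21)), (np.int64(374), np.int64(216), np.int64(21)), (np.int64(374), np.int64(225), np.int64(22))] 17.0
t 1.68 shift [-0.0256 -0.3306  0.0031] turn [0.0002 0.0002 0.0006] q1 there -0.341 q6 -1.912
```

Emit:
carry_out:
  targets:
    - {"hand": 100, "x": 0.002, "y": -0.042, "z": 0, "ax": 0, "ay": 0, "az": 0.18}
    - {"hand": 100, "x": 0.005, "y": -0.085, "z": 0, "ax": 0, "ay": 0, "az": 0.36}
    - {"hand": 100, "x": 0.008, "y": -0.128, "z": 0, "ax": 0, "ay": 0, "az": 0.54}
    - {"hand": 100, "x": 0.01, "y": -0.17, "z": 0, "ax": 0, "ay": 0, "az": 0.72}
    - {"hand": 100, "x": 0.012, "y": -0.212, "z": 0, "ax": 0, "ay": 0, "az": 0.9}
    - {"hand": 100, "x": 0.014, "y": -0.255, "z": 0, "ax": 0, "ay": 0, "az": 1.08}
    - {"hand": 100, "x": 0.016, "y": -0.297, "z": 0, "ax": 0, "ay": 0, "az": 1.26}
    - {"hand": 100, "x": 0.018, "y": -0.339, "z": 0, "ax": 0, "ay": 0, "az": 1.44}

```text
t: 2.68
tool_pos: [0.4774, -0.1939, 0.2946]
orientation: [2.074, 2.355, 0.002]
force: [-0.2, 0.4, 0.5]
opening: 0.0929
gripper_force: 0.0
```

Emit:
carry_out:
  targets:
    - {"hand": 100, "x": 0, "y": 0, "z": 0, "ax": 0, "ay": 0, "az": 0.18}
    - {"hand": 100, "x": 0, "y": 0, "z": 0, "ax": 0, "ay": 0, "az": 0.36}
    - {"hand": 100, "x": 0, "y": 0, "z": 0, "ax": 0, "ay": 0, "az": 0.53}
    - {"hand": 100, "x": 0, "y": 0, "z": 0, "ax": 0, "ay": 0, "az": 0.53}
    - {"hand": 100, "x": 0, "y": 0, "z": 0, "ax": 0, "ay": 0, "az": 0.53}

```text
t: 3.3
tool_pos: [0.4777, -0.1931, 0.2936]
orientation: [2.612, 1.743, 0.001]
force: [-0.1, 0.6, -0.4]
opening: 0.0927
gripper_force: 0.0
```

```bash
python3 - <<'E'
from h import *
s=read_state();print(s["t"],np.round(s["tool_pos"],4),np.round(s["orientation"],4),np.round(s["q"],3))
im,d,p=grab("wrist");P=pts(d,p);np.savez("w2.npz",im=im,d=d,P=P)
Q=P[100:255,240:400].reshape(-1,3);Q=Q[(Q[:,2]>.074)&(Q[:,2]<.09)];print(len(Q),cv2.minEnclosingCircle(Q[:,:2].astype(np.float32)),Q[:,2].mean())
c=cv2.resize(im[130:290,210:430],None,fx=3.6,fy=3.6,interpolation=cv2.INTER_CUBIC);cv2.imwrite("pics/w2.png",c)
E
```

```text
3.3 [ 0.4777 -0.1931  0.2936] [2.6122e+00 1.7428e+00 1.2000e-03] [-0.484 -0.017  1.849  0.     1.308 -0.09 ]
615 ((0.48063814640045166, -0.18405233323574066), 0.01745634153485298) 0.07686652884750496
```

View pics/w2.png

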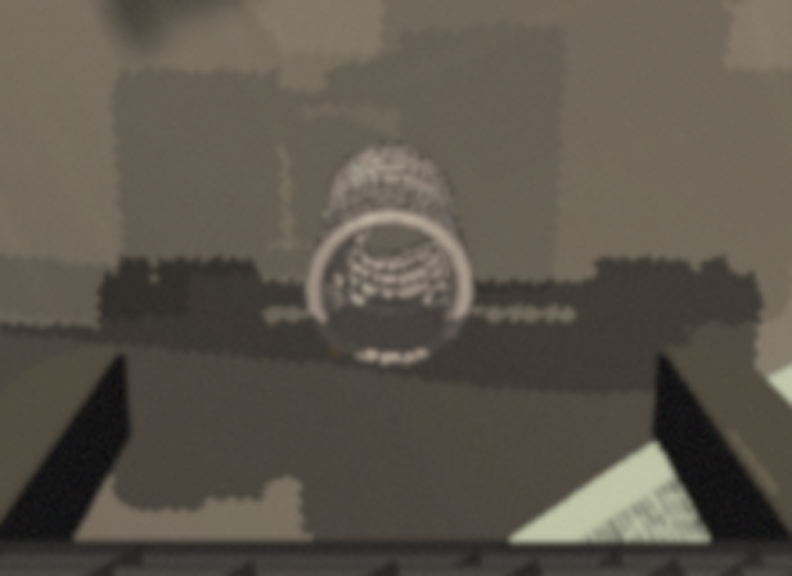

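The picture shows the spring mouth centred at about (388,290) with no yellow on the near side. A faint orange speck sits on the rim near (333,350), so I'll check the colours.

```bash
python3 - <<'E'
from h import *
z=np.load("w2.npz")
im=z["im"].astype(int);y=(im[...,1]+im[...,2])/2-im[...,0];y=y/(im.sum(2)+20)
S=y[180:240,290:350];i=np.argsort(S.ravel())[-10:]
print([(290+k%60,180+k//60,round(S.ravel()[k],3),im[180+k//60,290+k%60].tolist(),z["P"][180+k//60,290+k%60].round(3).tolist()) for k in i],np.median(S))
im=np.load("side0.npz")["im"].astype(int)[236:268,304:318]
y=(im[...,1]+im[...,2])/2-im[...,0]
print(y.astype(int))
E
```

```text
[(np.int64(325), np.int64(236), np.float64(0.059), [61, 72, 77], [0.467, -0.237, -0.001]), (np.int64(346), np.int64(218), np.float64(0.06), [82, 96, 104], [0.494, -0.227, -0.001]), (np.int64(342), np.int64(184), np.float64(0.06), [81, 95, 103], [0.504, -0.192, -0.002]), (np.int64(302), np.int64(226), np.float64(0.066), [57, 68, 75], [0.465, -0.191, 0.077]), (np.int64(303), np.int64(229), np.float64(0.07), [49, 60, 65], [0.449, -0.221, -0.0]), (np.int64(301), np.int64(227), np.float64(0.077), [48, 60, 66], [0.448, -0.218, 0.0]), (np.int64(303), np.int64(227), np.float64(0.082), [53, 66, 75], [0.466, -0.192, 0.078]), (np.int64(303), np.int64(228), np.float64(0.085), [50, 63, 72], [0.449, -0.219, 0.0]), (np.int64(302), np.int64(228), np.float64(0.091), [47, 61, 69], [0.448, -0.22, -0.001]), (np.int64(302), np.int64(227), np.float64(0.097), [49, 65, 73], [0.465, -0.192, 0.078])] 0.043055555555555555
[[31 30 30 29 30 29 28 25 23 27 29 30 30 30]
 [30 28 24 22 21 21 21 19 20 25 29 30 31 30]
 [28 22 19 18 18 17 17 18 19 19 25 29 30 30]
 [27 22 17 17 19 18 18 18 18 15 21 27 29 29]
 [26 26 24 
[... 549 characters left out ...]
25 22 21 21 21 19 24 28]
 [24 20 22 23 24 25 24 24 22 23 24 22 25 29]
 [24 22 25 27 27 28 29 29 27 25 24 22 25 29]
 [24 24 27 28 28 27 27 26 26 25 23 21 25 30]
 [22 21 23 24 24 24 23 21 20 20 20 20 24 28]
 [25 23 23 23 23 23 23 22 20 20 21 21 24 29]
 [25 24 26 24 23 24 25 24 24 24 24 22 24 29]
 [24 22 22 21 21 19 21 21 22 23 22 18 23 29]
 [23 18 17 17 18 18 19 20 18 18 18 18 22 28]
 [22 16 13 15 15 16 16 15 15 15 18 19 21 27]
 [20 16 14 13 15 15 14 15 15 15 18 19 20 26]
 [20 17 15 14 17 18 17 17 16 17 18 18 20 25]
 [20 17 15 15 18 20 19 18 18 18 17 17 18 23]
 [21 16 15 14 16 18 18 17 16 17 16 15 16 20]
 [22 18 15 14 17 18 19 17 15 14 15 15 15 19]
 [26 23 19 16 16 17 16 16 15 15 15 16 15 18]]
```

The yellow stripe, and so the tail, is at about π+0.39 rad in world; the two views agree within 9°. Now I'll grip the spring.

```bash
python3 - <<'E'
from h import *
plan([0.4806,-0.1842,0.235],-0.394)
E
```

```text
t 3.35 shift [ 0.0095 -0.0009  0.0584] turn [ 0.0013  0.0001 -0.001 ] q1 there -0.366 q6 0.028
```

Emit:
carry_out:
  targets:
    - {"hand": 100, "x": 0.0095, "y": -0.001, "z": 0.02, "ax": 0, "ay": 0, "az": 0}
    - {"hand": 100, "x": 0.0095, "y": -0.001, "z": 0.045, "ax": 0, "ay": 0, "az": 0}
    - {"hand": 100, "x": 0.0095, "y": -0.001, "z": 0.058, "ax": 0, "ay": 0, "az": 0}
    - {"hand": 60, "x": 0.0095, "y": -0.001, "z": 0.058, "ax": 0, "ay": 0, "az": 0}
    - {"hand": 45, "x": 0.0095, "y": -0.001, "z": 0.058, "ax": 0, "ay": 0, "az": 0}
    - {"hand": 40, "x": 0.0095, "y": -0.001, "z": 0.058, "ax": 0, "ay": 0, "az": 0}
    - {"hand": 20, "x": 0.0095, "y": -0.001, "z": 0.058, "ax": 0, "ay": 0, "az": 0}
    - {"hand": 20, "x": 0.0095, "y": -0.001, "z": 0.058, "ax": 0, "ay": 0, "az": 0}
  newtons: 30

```text
t: 4.35
tool_pos: [0.4805, -0.1847, 0.235]
orientation: [2.617, 1.737, 0.0]
force: [0.6, -0.3, 0.3]
opening: 0.0478
gripper_force: 0.0
```

Emit:
carry_out:
  targets:
    - {"hand": 20, "x": 0, "y": 0, "z": 0, "ax": 0, "ay": 0, "az": 0}
    - {"hand": 20, "x": 0, "y": 0, "z": 0, "ax": 0, "ay": 0, "az": 0}
    - {"hand": 20, "x": 0, "y": 0, "z": 0, "ax": 0, "ay": 0, "az": 0}
  newtons: 30

```text
t: 4.72
tool_pos: [0.4804, -0.1846, 0.2347]
orientation: [2.618, 1.737, -0.0]
force: [-0.7, 0.5, -0.7]
opening: 0.0343
gripper_force: 30.0
```

```bash
cat >> h.py <<'E'
def tool(X):
    s=read_state();return (np.asarray(X)-s["tool_pos"])@Rv(s["orientation"])
E
python3 - <<'E'
from h import *
im,d,p=grab("wrist");P=pts(d,p);T=tool(P.reshape(-1,3)).reshape(P.shape)
m=(T[...,2]>.148)&(T[...,2]<.161)&(abs(T[...,1])<.0165)&(abs(T[...,0])<.03)
Q=T[m];print(len(Q),Q.min(0).round(4),Q.max(0).round(4),cv2.minEnclosingCircle(Q[:,:2].astype(np.float32)),np.median(Q[:,2]))
plan([0.472,0.142,0.36],-0.905)
np.savez("w3.npz",im=im,T=T)
v,u=np.nonzero(m);print(u.min(),u.max(),v.min(),v.max())
E
```

```text
949 [-0.0129 -0.0164  0.1482] [0.0178 0.0165 0.161 ] ((0.00037129930569790304, -0.0001539226359454915), 0.01814241148531437) 0.1578952728255542
t 4.78 shift [ 0.2977 -0.1346 -0.1253] turn [-0.     0.     0.506] q1 there 0.292 q6 1.197
289 352 228 279
```

Emit:
carry_out:
  targets:
    - {"hand": 20, "x": 0, "y": 0, "z": -0.04, "ax": 0, "ay": 0, "az": 0}
    - {"hand": 20, "x": 0, "y": 0, "z": -0.09, "ax": 0, "ay": 0, "az": 0}
    - {"hand": 20, "x": 0.03, "y": -0.018, "z": -0.11, "ax": 0, "ay": 0, "az": 0.08}
    - {"hand": 20, "x": 0.08, "y": -0.05, "z": -0.11, "ax": 0, "ay": 0, "az": 0.17}
    - {"hand": 20, "x": 0.13, "y": -0.08, "z": -0.11, "ax": 0, "ay": 0, "az": 0.26}
    - {"hand": 20, "x": 0.18, "y": -0.111, "z": -0.11, "ax": 0, "ay": 0, "az": 0.35}
    - {"hand": 20, "x": 0.225, "y": -0.139, "z": -0.11, "ax": 0, "ay": 0, "az": 0.43}
    - {"hand": 20, "x": 0.255, "y": -0.157, "z": -0.11, "ax": 0, "ay": 0, "az": 0.506}

```text
t: 5.78
tool_pos: [0.4339, 0.1134, 0.3446]
orientation: [-2.969, -1.025, 0.0]
force: [0.5, 0.0, -1.4]
opening: 0.0344
gripper_force: 30.0
```

Emit:
carry_out:
  targets:
    - {"hand": 20, "x": 0, "y": 0, "z": 0, "ax": 0, "ay": 0, "az": 0}
    - {"hand": 20, "x": 0, "y": 0, "z": 0, "ax": 0, "ay": 0, "az": 0}
    - {"hand": 20, "x": 0, "y": 0, "z": 0, "ax": 0, "ay": 0, "az": 0}

```text
t: 6.15
tool_pos: [0.435, 0.1104, 0.3446]
orientation: [2.969, 1.025, -0.0]
force: [0.9, -0.8, -1.7]
opening: 0.0344
gripper_force: 30.0
```

```bash
python3 - <<'E'
from h import *
s=read_state();print(s["t"],s["tool_pos"],s["q"].__class__,np.round(s["q"],3),np.round(s["force"],2))
im,d,p=grab("wrist");P=pts(d,p);T=tool(P.reshape(-1,3)).reshape(P.shape);np.savez("w4.npz",im=im,T=T,P=P)
sel=(abs(P[...,0]-.472)<.025)&(abs(P[...,1]-.142)<.025)
h=cv2.cvtColor(im,cv2.COLOR_BGR2HSV);g=(h[...,1]>110)
for lo,hi in((.07,.09),(.062,.068)):
    m=sel&(P[...,2]>lo)&(P[...,2]<hi)
    if lo<.065:m&=g
    Q=P[m];c,r=cv2.minEnclosingCircle(Q[:,:2].astype(np.float32));print(lo,len(Q),Q[:,:2].mean(0).round(4),np.round(c,4),round(r,4),tool([[*c,.07]]).round(4))
    cc=cv2.minEnclosingCircle(np.argwhere(m)[:,::-1].astype(np.int32));print(cc)
# held spring top
m=(T[...,2]>.148)&(T[...,2]<.161)&(abs(T[...,1])<.0165)&(abs(T[...,0])<.03);Q=T[m];print(Q.min(0).round(4),Q.max(0).round(4))
cv2.imwrite("pics/w4.png",cv2.resize(im[60:300,180:460],None,fx=2.5,fy=2.5,interpolation=cv2.INTER_CUBIC))
E
```

```text
6.15 [0.43500045 0.11039671 0.34458053] <class 'numpy.ndarray'> [ 0.134 -0.255  1.968 -0.     1.429  1.04 ] [ 0.92 -0.85 -1.67]
0.07 181 [0.4729 0.1419] [0.4719 0.1413] 0.0064 [[ 0.0482 -0.0017  0.2746]]
((317.4347839355469, 148.1521759033203), 7.661068439483643)
0.062 323 [0.4744 0.1418] [0.4724 0.1416] 0.012 [[ 0.0488 -0.0015  0.2746]]
((317.3999938964844, 146.8000030517578), 13.296713829040527)
[-0.0131 -0.0163  0.149 ] [0.0175 0.0165 0.161 ]
```

View pics/w4.png

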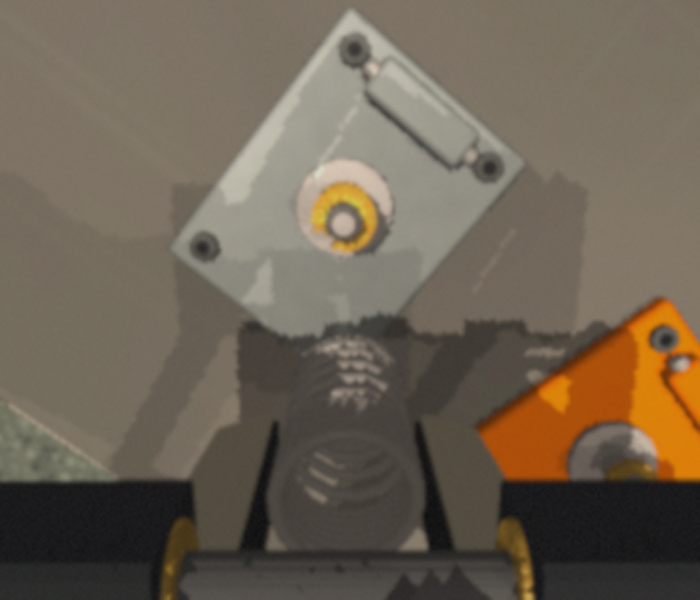

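The spring hangs straight in the jaws, with its mouth at (345,490) in the crop and the rod at (343,222). I'll move over the rod.

Emit:
carry_out:
  targets:
    - {"hand": 20, "x": 0.025, "y": -0.001, "z": 0, "ax": 0, "ay": 0, "az": 0}
    - {"hand": 20, "x": 0.048, "y": -0.0016, "z": 0, "ax": 0, "ay": 0, "az": 0}
    - {"hand": 20, "x": 0.048, "y": -0.0016, "z": 0, "ax": 0, "ay": 0, "az": 0}
    - {"hand": 20, "x": 0.048, "y": -0.0016, "z": 0, "ax": 0, "ay": 0, "az": 0}

```text
t: 6.7
tool_pos: [0.4713, 0.1415, 0.3444]
orientation: [2.969, 1.026, -0.002]
force: [0.1, 0.6, -1.7]
opening: 0.0345
gripper_force: 30.0
```

```bash
python3 - <<'E'
from h import *
plan([.4719,.1414,.304],-.905)
E
```

```text
t 6.7 shift [0.0004 0.0004 0.0404] turn [-0.0003  0.0011 -0.0006] q1 there 0.291 q6 1.196
```

Emit:
carry_out:
  targets:
    - {"hand": 20, "x": 0.0004, "y": 0.0004, "z": 0.01, "ax": 0, "ay": 0, "az": 0}
    - {"hand": 20, "x": 0.0004, "y": 0.0004, "z": 0.018, "ax": 0, "ay": 0, "az": 0}
    - {"hand": 20, "x": 0.0004, "y": 0.0004, "z": 0.026, "ax": 0, "ay": 0, "az": 0}
    - {"hand": 20, "x": 0.0004, "y": 0.0004, "z": 0.032, "ax": 0, "ay": 0, "az": 0}
    - {"hand": 20, "x": 0.0004, "y": 0.0004, "z": 0.036, "ax": 0, "ay": 0, "az": 0}
    - {"hand": 20, "x": 0.0004, "y": 0.0004, "z": 0.04, "ax": 0, "ay": 0, "az": 0}
    - {"hand": 20, "x": 0.0004, "y": 0.0004, "z": 0.04, "ax": 0, "ay": 0, "az": 0}

```text
t: 7.58
tool_pos: [0.472, 0.1422, 0.3044]
orientation: [-2.969, -1.027, 0.001]
force: [0.2, -0.0, -0.6]
opening: 0.0342
gripper_force: 30.0
```

Emit:
carry_out:
  targets:
    - {"hand": 20, "x": 0, "y": 0, "z": 0.002, "ax": 0, "ay": 0, "az": 0}
    - {"hand": 20, "x": 0, "y": 0, "z": 0.004, "ax": 0, "ay": 0, "az": 0}
    - {"hand": 20, "x": 0, "y": 0, "z": 0.006, "ax": 0, "ay": 0, "az": 0}
    - {"hand": 20, "x": 0, "y": 0, "z": 0.008, "ax": 0, "ay": 0, "az": 0}
    - {"hand": 20, "x": 0, "y": 0, "z": 0.009, "ax": 0, "ay": 0, "az": 0}
    - {"hand": 20, "x": 0, "y": 0, "z": 0.009, "ax": 0, "ay": 0, "az": 0}
    - {"hand": 20, "x": 0, "y": 0, "z": 0.009, "ax": 0, "ay": 0, "az": 0}

```text
t: 8.45
tool_pos: [0.4722, 0.1422, 0.2958]
orientation: [2.969, 1.027, 0.0]
force: [0.2, 0.4, -0.8]
opening: 0.0344
gripper_force: 30.0
```

```bash
python3 - <<'E'
from h import *
for _ in range(3):
    s=read_state();print(s["t"],np.round(s["tool_pos"],4),np.round(s["force"],2),np.round(s["wrist_torque"],3));read_camera("side")
E
```

```text
8.45 [0.4722 0.1422 0.2958] [ 0.23  0.36 -0.8 ] [ 0.006  0.139 -0.008]
8.5 [0.4722 0.1422 0.2958] [-0.66 -0.35 -1.94] [-0.051  0.145 -0.011]
8.55 [0.4722 0.1422 0.2958] [ 0.1   0.35 -0.53] [-0.1    0.082  0.023]
```

No push felt, so the tail appears to be in the upper slot. I'll continue gently.

Emit:
carry_out:
  targets:
    - {"hand": 20, "x": 0, "y": 0, "z": 0.002, "ax": 0, "ay": 0, "az": 0}
    - {"hand": 20, "x": 0, "y": 0, "z": 0.004, "ax": 0, "ay": 0, "az": 0}
    - {"hand": 20, "x": 0, "y": 0, "z": 0.006, "ax": 0, "ay": 0, "az": 0}
    - {"hand": 20, "x": 0, "y": 0, "z": 0.006, "ax": 0, "ay": 0, "az": 0}

```text
t: 9.1
tool_pos: [0.472, 0.1421, 0.2894]
orientation: [-2.969, -1.027, 0.001]
force: [0.3, 0.6, -1.2]
opening: 0.0342
gripper_force: 30.0
```

```bash
cat > f.py <<'E'
from h import *
F=[];W=[]
for _ in range(3):
    s=read_state();F.append(s["force"]);W.append(s["wrist_torque"]);read_camera("side")
print(s["t"],np.round(s["tool_pos"],4),"foot if free",round(s["tool_pos"][2]-.2347,4),np.mean(F,0).round(2),np.mean(W,0).round(3),"yang",round(s["q"][0]-s["q"][5],3))
E
python3 f.py
```

```text
9.2 [0.4721 0.1422 0.2897] foot if free 0.055 [-0.04  0.11 -1.05] [-0.054  0.111  0.03 ] yang -0.905
```

Emit:
carry_out:
  targets:
    - {"hand": 20, "x": 0, "y": 0, "z": 0.003, "ax": 0, "ay": 0, "az": 0}
    - {"hand": 20, "x": 0, "y": 0, "z": 0.006, "ax": 0, "ay": 0, "az": 0}
    - {"hand": 20, "x": 0, "y": 0, "z": 0.009, "ax": 0, "ay": 0, "az": 0}
    - {"hand": 20, "x": 0, "y": 0, "z": 0.009, "ax": 0, "ay": 0, "az": -0.1}
    - {"hand": 20, "x": 0, "y": 0, "z": 0.009, "ax": 0, "ay": 0, "az": -0.2}
    - {"hand": 20, "x": 0, "y": 0, "z": 0.009, "ax": 0, "ay": 0, "az": -0.3}
    - {"hand": 20, "x": 0, "y": 0, "z": 0.009, "ax": 0, "ay": 0, "az": -0.4}
    - {"hand": 20, "x": 0, "y": 0, "z": 0.009, "ax": 0, "ay": 0, "az": -0.4}

```text
t: 10.25
tool_pos: [0.4721, 0.1421, 0.2805]
orientation: [-2.706, -1.595, 0.0]
force: [0.5, 0.7, -0.4]
opening: 0.0341
gripper_force: 30.0
```

```bash
python3 f.py
```

```text
10.35 [0.4721 0.1422 0.2806] foot if free 0.0459 [ 0.54  0.16 -0.66] [-0.027  0.068 -0.003] yang -0.507
```

Emit:
carry_out:
  targets:
    - {"hand": 20, "x": 0, "y": 0, "z": 0, "ax": 0, "ay": 0, "az": -0.14}
    - {"hand": 20, "x": 0, "y": 0, "z": 0.002, "ax": 0, "ay": 0, "az": -0.28}
    - {"hand": 20, "x": 0, "y": 0, "z": 0.004, "ax": 0, "ay": 0, "az": -0.42}
    - {"hand": 20, "x": 0, "y": 0, "z": 0.008, "ax": 0, "ay": 0, "az": -0.42}
    - {"hand": 20, "x": 0, "y": 0, "z": 0.011, "ax": 0, "ay": 0, "az": -0.42}
    - {"hand": 20, "x": 0, "y": 0, "z": 0.013, "ax": 0, "ay": 0, "az": -0.42}
    - {"hand": 20, "x": 0, "y": 0, "z": 0.015, "ax": 0, "ay": 0, "az": -0.42}
    - {"hand": 20, "x": 0, "y": 0, "z": 0.015, "ax": 0, "ay": 0, "az": -0.42}

```text
t: 11.4
tool_pos: [0.4721, 0.1421, 0.2655]
orientation: [-2.314, -2.124, 0.0]
force: [0.3, 0.3, -1.3]
opening: 0.0343
gripper_force: 30.0
```

```bash
python3 f.py
```

```text
11.5 [0.4722 0.1422 0.2658] foot if free 0.0311 [ 0.4   0.49 -1.13] [-0.051  0.062 -0.024] yang -0.085
```

Emit:
carry_out:
  targets:
    - {"hand": 20, "x": 0, "y": 0, "z": 0.002, "ax": 0, "ay": 0, "az": 0}
    - {"hand": 20, "x": 0, "y": 0, "z": 0.004, "ax": 0, "ay": 0, "az": 0}
    - {"hand": 20, "x": 0, "y": 0, "z": 0.006, "ax": 0, "ay": 0, "az": 0}
    - {"hand": 20, "x": 0, "y": 0, "z": 0.006, "ax": 0, "ay": 0, "az": 0}

```text
t: 12.05
tool_pos: [0.472, 0.1422, 0.2594]
orientation: [-2.314, -2.125, 0.001]
force: [-0.9, -0.9, -1.8]
opening: 0.0342
gripper_force: 30.0
```

```bash
python3 f.py
```

```text
12.15 [0.4721 0.1422 0.2596] foot if free 0.0249 [-0.41 -0.25 -1.23] [-0.085  0.088  0.017] yang -0.085
```

Tail bottom is through the lower slot; on to the flange with about 1.5 mm of light compression.

Emit:
carry_out:
  targets:
    - {"hand": 20, "x": 0, "y": 0, "z": 0.002, "ax": 0, "ay": 0, "az": 0}
    - {"hand": 20, "x": 0, "y": 0, "z": 0.004, "ax": 0, "ay": 0, "az": 0}
    - {"hand": 20, "x": 0, "y": 0, "z": 0.006, "ax": 0, "ay": 0, "az": 0}
    - {"hand": 20, "x": 0, "y": 0, "z": 0.008, "ax": 0, "ay": 0, "az": 0}
    - {"hand": 20, "x": 0, "y": 0, "z": 0.009, "ax": 0, "ay": 0, "az": 0}
    - {"hand": 20, "x": 0, "y": 0, "z": 0.009, "ax": 0, "ay": 0, "az": 0}

```text
t: 12.95
tool_pos: [0.4722, 0.1422, 0.2508]
orientation: [2.314, 2.125, 0.0]
force: [-1.0, -0.2, 0.8]
opening: 0.0342
gripper_force: 30.0
```

```bash
python3 f.py
```

```text
13.05 [0.4722 0.1422 0.2509] foot if free 0.0162 [-1.13  0.11  1.89] [-0.091  0.342 -0.004] yang -0.085
```

Emit:
carry_out:
  targets:
    - {"hand": 20, "x": 0, "y": 0, "z": -0.002, "ax": 0, "ay": 0, "az": 0}
    - {"hand": 20, "x": 0, "y": 0, "z": -0.002, "ax": 0, "ay": 0, "az": 0}
    - {"hand": 60, "x": 0, "y": 0, "z": -0.002, "ax": 0, "ay": 0, "az": 0}
    - {"hand": 80, "x": 0, "y": 0, "z": -0.002, "ax": 0, "ay": 0, "az": 0}
    - {"hand": 80, "x": 0, "y": 0, "z": -0.002, "ax": 0, "ay": 0, "az": 0}
    - {"hand": 80, "x": 0, "y": 0, "z": -0.002, "ax": 0, "ay": 0, "az": 0}

```text
t: 13.85
tool_pos: [0.4721, 0.1422, 0.2527]
orientation: [2.314, 2.125, -0.0]
force: [-0.6, 0.4, 0.3]
opening: 0.0696
gripper_force: 0.0
```

Emit:
carry_out:
  targets:
    - {"hand": 80, "x": 0, "y": 0, "z": -0.02, "ax": 0, "ay": 0, "az": 0}
    - {"hand": 80, "x": 0, "y": 0, "z": -0.05, "ax": 0, "ay": 0, "az": 0}
    - {"hand": 80, "x": 0, "y": 0, "z": -0.08, "ax": 0, "ay": 0, "az": 0}
    - {"hand": 80, "x": -0.04, "y": 0, "z": -0.11, "ax": 0, "ay": 0, "az": 0}
    - {"hand": 80, "x": -0.04, "y": 0, "z": -0.11, "ax": 0, "ay": 0, "az": 0}
    - {"hand": 80, "x": -0.04, "y": 0, "z": -0.11, "ax": 0, "ay": 0, "az": 0}

```text
t: 14.6
tool_pos: [0.4686, 0.1024, 0.3622]
orientation: [-2.314, -2.124, -0.0]
force: [0.0, 0.5, -0.3]
opening: 0.0742
gripper_force: 0.0
```

```bash
python3 - <<'E'
from h import *
im,d,p=grab("wrist");P=pts(d,p);h=P[...,2]
m=(abs(P[...,0]-.472)<.022)&(abs(P[...,1]-.142)<.022)&(h>.09)&(h<.11);Q=P[m];print(len(Q),np.percentile(Q[:,2],[50,90]).round(4),cv2.minEnclosingCircle(Q[:,:2].astype(np.float32)) )
cv2.imwrite("pics/w5.png",cv2.resize(im[60:300,180:460],None,fx=2.2,fy=2.2,interpolation=cv2.INTER_CUBIC));print(read_state()["opening"],read_state()["t"])
E
```

```text
455 [0.0948 0.0966] ((0.471972793340683, 0.14303144812583923), 0.017284078523516655)
0.07462772456813285 14.65
```

View pics/w5.png

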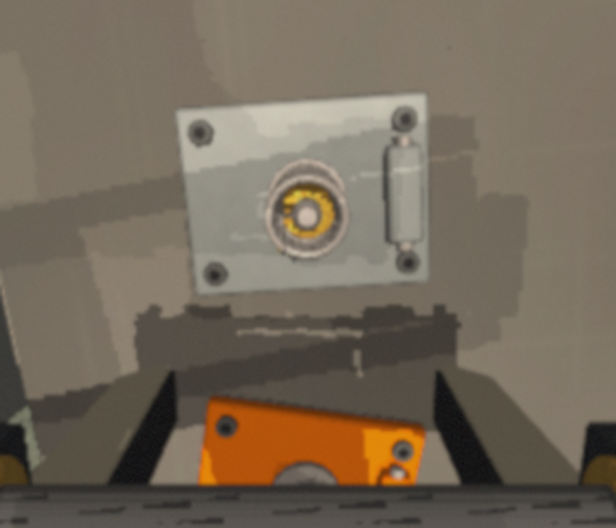

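The spring stands upright on the grey clamp's rod at (307,215), with its top at z≈0.097 against the expected 0.098, so it is fully home. I'll hand in.

```bash
python3 -c "
from plant import robot
print(robot.close_job())"
```

```text
the job is handed in; nothing more can be done
None
```

The spring went tail-down through both collar slots, rests on the grey clamp's flange and is released, and the job was handed in at about 15 s; the hand-in returned no verdict, so success rests on my last camera check.

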